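# Release the valve block from its ratchet clamp

### The job

The square valve block is held in a ratchet clamp on the bench. Lift the black ball knob of that clamp's sprung pawl off the ratchet wheel, keep it up until the jaw has run all the way back, then let the pawl down onto the wheel again and let go of it. Leave the valve block standing in its place, and leave the identical clamp with the round can clamped.

Things in the scene. Friction and masses are not known exactly. Their poses are not given: they have to be found in the camera images.
- block_clamp_knob (a point): Centre of the 28 mm black ball on the pawl's free end, 118 mm above the bench when down; grip it with fingers closing along x, astride the pawl's 12 mm wide arm, whose top is 16 mm lower. Axes (pawl down): z up, y along the clamp to wheel, jaw and block. Pivot: 106 mm in +y, 30 mm lower, axis along x; raised 23 mm, the ball has also moved 9 mm in +y and tipped 0.23 rad. Spring: 3 to 6 N down.
- block_clamp_jaw (a joint): How far the steel sliding jaw of the valve block's clamp (base 270 x 100 mm) has backed off, in m: 0 clamped, 0.0314 fully back. A spring runs it back in about 1 s while the knob is up 15 to 35 mm (teeth clear at 12, stop at 40); let down early, the pawl catches a tooth and stops it short; it can be lifted again. The jaw itself need not be touched.
- valve_block: The clamped part: a bare aluminium block 50 x 48 mm, 65 mm high, with dark round ports in two faces and a 24 mm tall round stem on top; loose, 0.3 to 0.65 kg. Origin: centre of its underside, standing on the clamp's base plate 15 mm above the bench, z up; 200 mm from the ball along the clamp.
- can_clamp_jaw (a joint): The same reading (m, 0 clamped) for the second, identical clamp, which holds a round aluminium can 48 mm across and must stay clamped. Either clamp may be the left or the right one.
Not all that is in view belongs to the job. Leave any purple look-alike of the valve_block alone.

How it is judged (in metres and radians):
At the end, for the whole second after the job is handed in: Its jaw is more than 28 mm back (of 31.4), its pawl is down again (ball centre less than 128 mm above the bench), the valve block stands at rest, upright within 10 degrees and within 15 mm of where it was, and the other clamp's jaw has moved less than 4 mm (value of joint block_clamp_jaw above 0.028 m and height (world z) of block_clamp_knob below 0.128 m and distance of valve_block from where it was at the start of the episode below 0.015 m and angle between valve_block's own z axis and vertical below 0.17 rad and linear speed of valve_block below 0.02 m/s and value of joint can_clamp_jaw below 0.004 m); the robot touches nothing.
It fails at once if the clamp with the round can is released (value of joint can_clamp_jaw above 0.004 m).
It fails at once if the valve block is knocked over (angle between valve_block's own z axis and vertical above 0.35 rad).
It also fails if it takes over 32 s, if anything falls off the work surface, if the arm or the gripper's body presses on something with over 40 N, if the wrist force passes 120 N, or if a joint passes its speed limit or range.

### The arm

A 6-joint arm with a two-finger parallel gripper is mounted at the origin on the work surface. World frame = base frame: x ahead of the robot, y to its left, z up, the work surface at z = 0. Lengths are in m, angles in degrees, forces in N, time in s.
With the tool pointing down it reaches from about 0.35 to 0.875 m from the base axis. Payload 4.2 kg.
Tool frame: the origin (TCP) lies midway between the tips of the shut fingers; the grasp point (between the pads) lies 19 mm behind it; y points along the fingers, x is the direction in which the jaws open and shut, and the axes are right-handed (so a half turn about y gives the same grasp; the last joint's range is limited). The gripper opens to 87 mm and grips with 3 to 60 N. Pads are 19 mm wide; open, the fingers measure 117 mm over their backs; the gripper's body (75 mm by 190 mm) begins 51 mm behind the grasp point.
Start: joints at [90.562, 22.042, 0.453, 0, -68.411, -14.817], TCP at [0.154, 0.606, 0.184] pointing down, gripper open.
Joint ranges: [-179.83, 179.83], [-69.29, 118.12], [-61.27, 80.66], [-181.25, 117.63], [-171.15, -9.14], [-177.46, 177.46]. Speed limits (degrees/s): [159.86, 159.86, 180, 180, 180, 180].

### API

Orientations are given as a 3x3 rotation matrix whose columns are the frame's x, y, z axes.
In Python, from station import * gives the robot as it stands.
- The arm moves only by the tool jog_arm, never from a script. Its argument "series" is a list of rows, each a list of 3 entries, a list of its own where there are three numbers: the shift along the tool's x, y, z in m, then the turn, a rotation vector about the tool's x, y, z in degrees, then the finger opening in m, from 0 to 0.087. A call has 1 to 10 rows; each row shifts and turns the commanded pose from where the row before left it, along the tool's axes as they then stand; what a row does not reach is not made up. A row lasts 1/8 s, in which the tool goes at most 62.5 mm and 10.7 degrees, less where a joint would pass 70% of its speed; a pose out of reach is approached as far as the arm can. A call is refused whole if a number of a shift passes 0.0625 or a number of a turn 10.7, either way. A call with a gripper value outside its range is refused whole. The fingers move at their own pace and stop on an object; the grip force is fixed at half the most. Time passes only in rows, so rows that do not move let the fingers close. It gives the time, the measured TCP pose, the force and the opening at its end, in the units of the state.
- sense(): the state, without advancing time (a new reading comes with each control period).
- capture(name): name is "scene" or "top" or "wrist"; returns the picture (420x560x3 uint8, red, green, blue); there is no depth.
- camera_info(name): a dict with "fx", "fy", "cx", "cy" (pixels), "rvec" (rotation vector, rad) and "tvec" (3), from world to camera coordinates, as OpenCV has them. Camera axes: x right, y down, z forward; pixel columns grow to the right and rows downward; lengths in m; the calibration is good to about 2 mm. The wrist camera is an equidistant fisheye: a pixel r from the principal point sees the ray r / f radians off the axis. A picture is of the moment at which its call begins: read the wrist's pose just before it. camera_info takes no time and is no camera call; for the wrist camera it gives the pose at the moment of the call.
- finish_job(): hands the job in, once; it reports no verdict.
The state is a dict: "time_s": time; "joints": joint angles; "joint_velocities": joint speeds; "effort": joint torques, N m; "tcp_pos": TCP position; "ee_rot": TCP orientation; "wrist_force": force on the tool from outside, world axes, zero at the start; "moment": the same for the moment, N m; "gripper_width": opening from 0.0 (shut) to 1.0 (fully open).
Only numpy, scipy, OpenCV 4.12 (cv2) and the standard library are available. Lean on these libraries where they do the work, as an engineer would, in place of code of your own. Each camera call takes 0.05 s, during which the arm holds its last target. There are 200 camera calls.

## Working session

There is one attempt and no reset: what is moved stays moved. The work goes in short steps, Python scripts to look and compute and a tool call to move; the robot and the scene stay as the last step left them, time stands still between calls to the robot, and variables do not carry over. Pictures are saved under pics/ and viewed, about 8 in all and at most 12, crops included, and the job is handed in when it is done.

Besides the shell and the picture viewer there is one more tool, called after "Request:" as name(argument=value, ...), one argument or row to a line, values as JSON. jog_arm: Moves the arm, as the interface text tells. Its arguments: {"type":"object","properties":{"series":{"type":"array","items":{"type":"array"}}},"required":["series"]}

```bash
mkdir -p pics; ls; python3 - <<'E'
from station import *
import cv2
s=sense();print(s)
for n in("scene","top"):
    im=capture(n);cv2.imwrite(f"pics/{n}0.png",im[:,:,::-1]);print(n,camera_info(n))
a=cv2.imread("pics/scene0.png")
E
```

```text
pics
{'time_s': 0.0, 'joints': array([ 9.05604468e+01,  2.20874929e+01,  3.78437664e-01, -2.95336550e-02,
       -6.84107620e+01, -1.48177211e+01]), 'joint_velocities': array([-0.05897951,  0.07897984,  0.02831593,  0.09692755,  0.0025065 ,
        0.07206701]), 'effort': array([-7.40115120e-04, -3.90666318e+01,  1.87400794e+01,  4.22002405e+00,
        1.09501585e-02, -1.91329586e-04]), 'tcp_pos': array([0.15372337, 0.60507884, 0.18288355]), 'ee_rot': array([[-2.46460156e-01, -4.58820203e-04,  9.69152816e-01],
       [-9.69150553e-01, -2.09574475e-03, -2.46460572e-01],
       [ 2.14417802e-03, -9.99997699e-01,  7.18517247e-05]]), 'wrist_force': array([ 0.9622769 , -0.12896926,  0.35062178]), 'moment': array([ 0.07722803, -0.00877583, -0.02502303]), 'gripper_width': 0.9987386742448818}
scene {'fx': 438.1710544678869, 'fy': 438.1710544678869, 'cx': 274.41829147280987, 'cy': 214.6077591940546, 'rvec': array([ 2.09081516,  1.31011374, -0.5135019 ]), 'tvec': array([-0.21395554, -0.30052171,  1.39063047])}
top {'fx': 432.1777052912042, 'fy': 432.1777052912042, 'cx': 283.2045566196428, 'cy': 205.87045367017953, 'rvec': array([ 2.16685451, -2.14357441,  0.18253007]), 'tvec': array([-0.03156   ,  0.53363067,  0.93135979])}
```

View pics/top0.png

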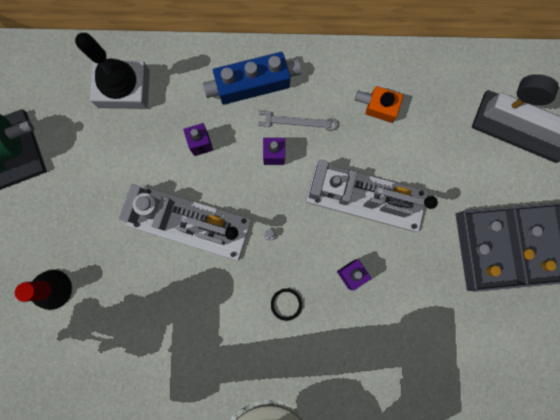

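View pics/scene0.png

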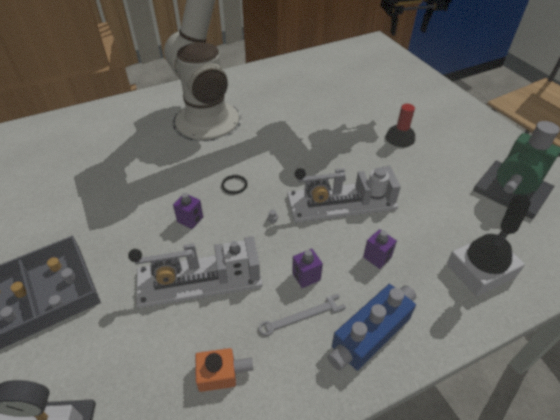

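Top view: two clamps. The left one has its ball at (232,233) and a round part at (145,203). The right one has its ball at (431,202) and a square block with a stem at (337,181). In the scene view, the near clamp has its ball at (135,255) and a block with dark ports at (237,258). The far clamp (ball 300,173) holds the can. The right-hand clamp in the top view fits the description, and I'll confirm it with a crop and triangulation.

```bash
cat > h.py <<'E'
import numpy as np, cv2
def cam(i):
    R=cv2.Rodrigues(i["rvec"])[0]; K=np.array([[i["fx"],0,i["cx"]],[0,i["fy"],i["cy"]],[0,0,1]])
    return K,R,i["tvec"]
def tri(i1,p1,i2,p2):
    P=[K@np.c_[R,t] for K,R,t in(cam(i1),cam(i2))]
    X=cv2.triangulatePoints(P[0],P[1],np.float64(p1).reshape(2,1),np.float64(p2).reshape(2,1)).ravel();X=X[:3]/X[3]
    return X
def plane(i,p,z):
    K,R,t=cam(i); d=R.T@np.linalg.inv(K)@[p[0],p[1],1]; c=-R.T@t
    return c+d*(z-c[2])/d[2]
def proj(i,X):
    return cv2.projectPoints(np.float64(X).reshape(-1,1,3),i["rvec"],i["tvec"],cam(i)[0],None)[0].reshape(-1,2)
def blob(im,c,r,thr):
    x,y=c; g=im[y-r:y+r,x-r:x+r].max(2); n,l,st,ce=cv2.connectedComponentsWithStats((g<thr).astype(np.uint8))
    return [(ce[k]+[x-r,y-r],st[k]) for k in range(1,n) if st[k][4]>20]
E
python3 - <<'E'
from station import *
from h import *
t,s=camera_info("top"),camera_info("scene")
a,b=cv2.imread("pics/top0.png"),cv2.imread("pics/scene0.png")
T=blob(a,(431,202),12,45);S=blob(b,(135,255),12,45);print(T,S)
X=tri(t,T[0][0],s,S[0][0]);print("ball",X, plane(t,T[0][0],.118),plane(s,S[0][0],.118))
# clamp axis: stem top approx
st=tri(t,(336,181),s,(235,246));print("stem",st,plane(t,(336,181),.104))
c=np.hstack([cv2.resize(a[150:240,300:450],(750//2*1,225*1),interpolation=cv2.INTER_CUBIC),cv2.resize(b[225:315,120:270],(375,225),interpolation=cv2.INTER_CUBIC)])
c=np.vstack([cv2.resize(a[150:240,300:450],None,fx=4,fy=3.2*1.25*0+4,interpolation=2)[:300],cv2.resize(b[230:305,120:270],None,fx=4,fy=4,interpolation=2)])
cv2.imwrite("pics/crop1.png",c)
E
```

```text
[(array([430.32539683, 201.64285714]), array([  5,   6,  13,  12, 126], dtype=int32))] []Traceback (most recent call last):
  File "<stdin>", line 6, in <module>
IndexError: list index out of range
```

```bash
python3 - <<'E'
from station import *
from h import *
t,s=camera_info("top"),camera_info("scene")
a,b=cv2.imread("pics/top0.png"),cv2.imread("pics/scene0.png")
T=blob(a,(431,202),12,45);S=blob(b,(135,255),12,75);print(T,S)
p=max(S,key=lambda q:q[1][4])[0] if S else (135,255)
X=tri(t,T[0][0],s,p);print("ball",X, plane(t,T[0][0],.118),plane(s,p,.118))
print("stem",tri(t,(336,181),s,(235,246)),plane(t,(336,181),.104))
c=np.vstack([cv2.resize(a[155:230,300:450],None,fx=4,fy=4,interpolation=2),cv2.resize(b[232:307,120:270],None,fx=4,fy=4,interpolation=2)])
cv2.imwrite("pics/crop1.png",c)
E
```

```text
[(array([430.32539683, 201.64285714]), array([  5,   6,  13,  12, 126], dtype=int32))] [(array([134.71900826, 255.32231405]), array([  6,   7,  12,  12, 121], dtype=int32))]
ball [ 0.53490519 -0.33141714  0.11759139] [ 0.53505952 -0.33048401  0.118     ] [ 0.53480521 -0.33209499  0.118     ]
stem [ 0.58168555 -0.13655696  0.093267  ] [ 0.57909844 -0.13587046  0.104     ]
```

View pics/crop1.png

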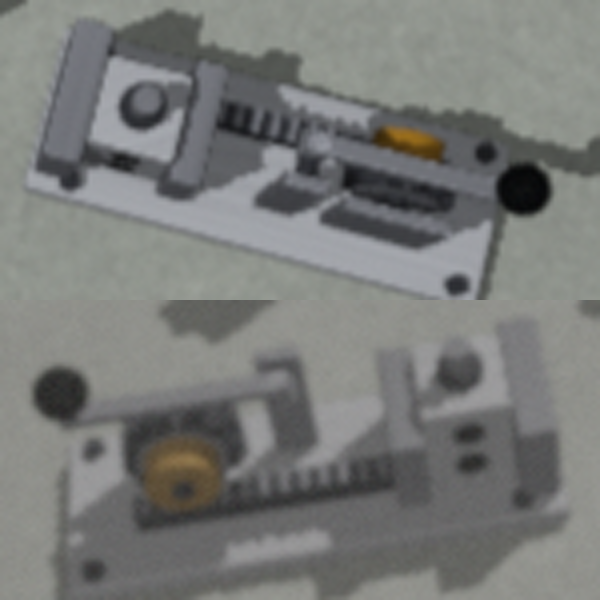

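Crop confirms it: the top half shows the square block with its round stem at (145,105) and the ball at (523,188). The bottom half shows dark ports in the block face and the ball at (60,392). The stem-to-ball distance is 0.200 m, as described. Next I'll work out the transit rows to a hover above the ball.

```bash
python3 - <<'E'
from station import *
from h import *
from scipy.spatial.transform import Rotation as Ro
t=camera_info("top")
e=[plane(t,(300+x/4,155+y/4),.015)[:2] for x,y in((25,188),(478,300))];d=e[0]-e[1];print("edge heading",np.degrees(np.arctan2(d[1],d[0])), "ball-stem",np.degrees(np.arctan2(.1945,.0455)))
s=sense();p=s["tcp_pos"];R=s["ee_rot"];N=20
h0,h1=np.arctan2(p[1],p[0]),np.arctan2(-.3315,.535)
r0,r1=np.hypot(*p[:2]),np.hypot(.535,.3315)
for k in range(1,N+1):
    u=k/N;h=h0+(h1-h0)*u;r=r0+(r1-r0)*u-.03*np.sin(np.pi*u)
    q=np.array([r*np.cos(h),r*np.sin(h),min(.25,p[2]+.02*k) if k<17 else .25-.015*(k-16)])
    d=np.round(R.T@(q-p),3);print([list(d.tolist()),[0,4.43,0],.087])
    p=p+R@d;R=R@Ro.from_rotvec([0,4.43,0],degrees=True).as_matrix()
print(p,R)
E
```

```text
edge heading 76.6598656495282 ball-stem 76.83338888939947
[[0.007, -0.02, 0.058], [0, 4.43, 0], 0.087]
[[0.008, -0.04, 0.058], [0, 4.43, 0], 0.087]
[[0.009, -0.007, 0.057], [0, 4.43, 0], 0.087]
[[0.009, 0.0, 0.056], [0, 4.43, 0], 0.087]
[[0.01, 0.0, 0.056], [0, 4.43, 0], 0.087]
[[0.01, 0.0, 0.056], [0, 4.43, 0], 0.087]
[[0.01, 0.0, 0.056], [0, 4.43, 0], 0.087]
[[0.011, 0.0, 0.055], [0, 4.43, 0], 0.087]
[[0.011, 0.0, 0.055], [0, 4.43, 0], 0.087]
[[0.011, 0.001, 0.055], [0, 4.43, 0], 0.087]
[[0.011, -0.0, 0.054], [0, 4.43, 0], 0.087]
[[0.011, -0.0, 0.055], [0, 4.43, 0], 0.087]
[[0.012, -0.0, 0.056], [0, 4.43, 0], 0.087]
[[0.012, -0.0, 0.055], [0, 4.43, 0], 0.087]
[[0.012, 0.0, 0.055], [0, 4.43, 0], 0.087]
[[0.013, 0.0, 0.056], [0, 4.43, 0], 0.087]
[[0.014, 0.015, 0.056], [0, 4.43, 0], 0.087]
[[0.014, 0.015, 0.056], [0, 4.43, 0], 0.087]
[[0.015, 0.016, 0.057], [0, 4.43, 0], 0.087]
[[0.016, 0.015, 0.057], [0, 4.43, 0], 0.087]
[ 0.5352242  -0.33188625  0.18965198] [[-9.74881800e-01 -3.97300835e-04 -2.22722513e-01]
 [ 2.22722862e-01 -1.95921383e-03 -9.74879833e-01]
 [-4.90404575e-05 -9.99998002e-01  1.99848989e-03]]
```

Request:
jog_arm(
  series=[
    [[0.007,-0.03,0.05],[0,4.4,0],0.087],
    [[0.008,-0.03,0.058],[0,4.4,0],0.087],
    [[0.009,-0.007,0.058],[0,4.4,0],0.087],
    [[0.009,0,0.058],[0,4.4,0],0.087],
    [[0.01,0,0.058],[0,4.4,0],0.087],
    [[0.01,0,0.056],[0,4.4,0],0.087],
    [[0.01,0,0.056],[0,4.4,0],0.087],
    [[0.011,0,0.055],[0,4.4,0],0.087],
    [[0.011,0,0.055],[0,4.4,0],0.087],
    [[0.011,0,0.055],[0,4.4,0],0.087],
  ],
)

```text
time_s: 1.35
tcp_pos: [0.5493, 0.2235, 0.2488]
ee_rot: [[-0.852, -0.001, 0.524], [-0.524, -0.0, -0.852], [0.001, -1.0, -0.0]]
wrist_force: [1.7, -0.0, -0.2]
gripper_width: 0.997
```

Request:
jog_arm(
  series=[
    [[0.011,0,0.055],[0,4.4,0],0.087],
    [[0.011,0,0.055],[0,4.4,0],0.087],
    [[0.012,0,0.055],[0,4.4,0],0.087],
    [[0.012,0,0.055],[0,4.4,0],0.087],
    [[0.012,0,0.055],[0,4.4,0],0.087],
    [[0.013,0,0.056],[0,4.4,0],0.087],
    [[0.014,0.015,0.056],[0,4.4,0],0.087],
    [[0.014,0.015,0.056],[0,4.4,0],0.087],
    [[0.015,0.015,0.056],[0,4.4,0],0.087],
    [[0.016,0.015,0.056],[0,4.4,0],0.087],
  ],
)

```text
time_s: 2.6
tcp_pos: [0.5343, -0.3294, 0.1882]
ee_rot: [[-0.977, -0.001, -0.215], [0.215, 0.001, -0.977], [0.001, -1.0, -0.0]]
wrist_force: [1.0, 0.4, 0.1]
gripper_width: 0.998
```

```bash
cat > near.py <<'E'
from station import *
from h import *
import sys
n=sys.argv[1]
i=camera_info("wrist");im=capture("wrist");s=sense();cv2.imwrite(f"pics/{n}.png",im[:,:,::-1])
print(s["time_s"],s["tcp_pos"],s["ee_rot"].round(4).tolist(),s["wrist_force"],s["gripper_width"])
B=np.array([.535,-.3315,.118]);print("needed in tool",s["ee_rot"].T@(B-s["tcp_pos"]))
def wproj(X):
    c=cv2.Rodrigues(i["rvec"])[0]@X+i["tvec"];a=np.arctan2(np.hypot(c[0],c[1]),c[2]);q=c[:2]/np.hypot(c[0],c[1])*a
    return q*[i["fx"],i["fy"]]+[i["cx"],i["cy"]]
print("ball predicted",wproj(B))
g=im.max(2)
m=(g<60).astype(np.uint8);k,l,st,ce=cv2.connectedComponentsWithStats(m)
for j in range(1,k):
    if st[j][4]>60: print(st[j],ce[j].round(1))
E
python3 near.py w1
```

```text
2.65 [ 0.52969673 -0.33376801  0.18569939] [[-0.9749, -0.0068, -0.2227], [0.2227, 0.0015, -0.9749], [0.0069, -1.0, 0.0]] [-0.44588814 -0.92937097 -0.55852007] 0.9999466506817827
needed in tool [-0.00513509  0.06766528 -0.00339369]
ball predicted [272.27196348 208.52430907]
[  72    0   44  108 2168] [92.8 41.9]
[378   0  32  54 761] [393.9  25.9]
[  0  23  16  66 750] [ 6.  54.1]
[314  40  19  14  91] [320.5  48.3]
[282  59 108  30 378] [337.6  73. ]
[235 172   9  10  64] [239.  176.6]
[251 192  40  56 979] [273.1 209.8]
[    0   241   560   179 72251] [276.1 344.1]
```

View pics/w1.png

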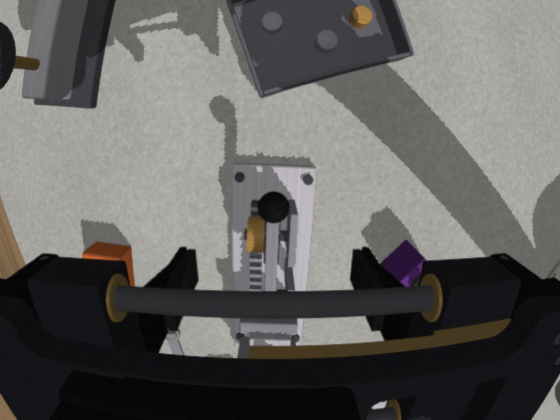

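The wrist view shows the ball at (273,207), midway between the fingertips (about 190 and 358). That is within 2 px of the prediction. I'll let the arm settle, then descend.

Request:
jog_arm(
  series=[
    [[0,0,0],[0,0,0],0.07],
    [[0,0,0],[0,0,0],0.07],
    [[0,0,0],[0,0,0],0.07],
  ],
)

```text
time_s: 3.02
tcp_pos: [0.5361, -0.3266, 0.1899]
ee_rot: [[-0.978, 0.001, -0.21], [0.21, -0.0, -0.978], [-0.001, -1.0, 0.0]]
wrist_force: [-1.1, -0.2, 0.6]
gripper_width: 0.819
```

```bash
python3 near.py w2 | grep -v "^\["
```

```text
3.075 [ 0.53603435 -0.32663     0.18995105] [[-0.9777, 0.0009, -0.2101], [0.2101, -0.0002, -0.9777], [-0.0009, -1.0, 0.0]] [ 0.71101723 -0.05636144  0.0885254 ] 0.8155146778359627
needed in tool [5.46659562e-05 7.19510852e-02 4.97776158e-03]
ball predicted [273.80918348 204.65011647]
```

Request:
jog_arm(
  series=[
    [[0,0.02,0.005],[0,1,0],0.07],
    [[0,0.02,0],[0,0,0],0.07],
    [[0,0.02,0],[0,0,0],0.07],
    [[0,0.02,0],[0,0,0],0.07],
    [[0,0.011,0],[0,0,0],0.06],
    [[0,0,0],[0,0,0],0.06],
    [[0,0,0],[0,0,0],0.06],
  ],
)

```text
time_s: 3.95
tcp_pos: [0.5349, -0.3328, 0.0995]
ee_rot: [[-0.974, 0.002, -0.229], [0.229, -0.001, -0.974], [-0.002, -1.0, 0.0]]
wrist_force: [0.5, 0.1, -0.5]
gripper_width: 0.699
```

```bash
python3 near.py w3 | grep -v "^\["; python3 - <<'E'
import cv2
a=cv2.imread("pics/w3.png")[110:310,140:410];cv2.imwrite("pics/w3c.png",cv2.convertScaleAbs(cv2.resize(a,None,fx=2.8,fy=2.8,interpolation=2),alpha=1.6))
E
```

```text
4.0 [ 0.53490682 -0.33282535  0.09956093] [[-0.9735, 0.0019, -0.2288], [0.2288, -0.0009, -0.9735], [-0.002, -1.0, 0.0004]] [-0.0116479  -0.30179132  0.53715082] 0.6891727167396335
needed in tool [ 0.00017559 -0.01844001 -0.0013038 ]
ball predicted [274.08284712 254.24525004]
```

View pics/w3c.png

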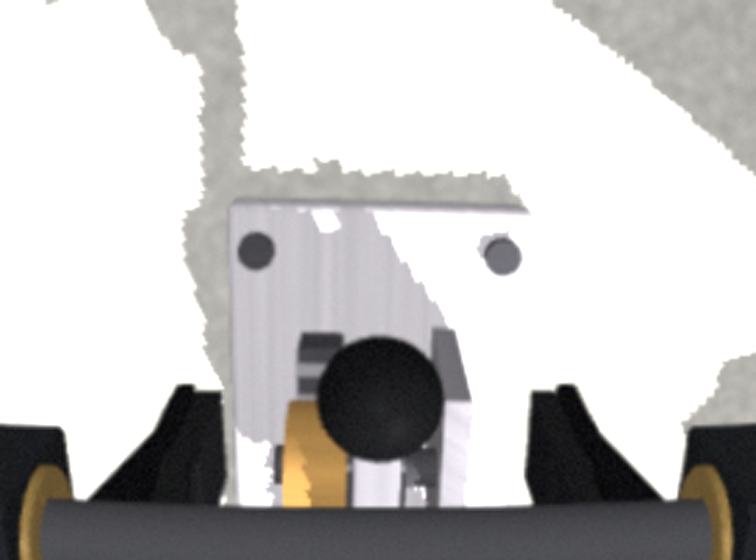

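The ball is centred at (380,398) in the crop with the fingertips astride at 225 and 528, so it sits about 1 mm to the right. Now closing with a 1 mm shift.

Request:
jog_arm(
  series=[
    [[0.001,0,0],[0,0,0],0.035],
    [[0,0,0],[0,0,0],0.02],
    [[0,0,0],[0,0,0],0.02],
    [[0,0,0],[0,0,0],0.02],
    [[0,0,0],[0,0,0],0.02],
  ],
)

```text
time_s: 4.62
tcp_pos: [0.5331, -0.3325, 0.0984]
ee_rot: [[-0.973, -0.0, -0.229], [0.229, 0.0, -0.973], [0.0, -1.0, -0.0]]
wrist_force: [-0.8, 0.6, -0.3]
gripper_width: 0.258
```

Request:
jog_arm(
  series=[
    [[0,0,0],[0,0,0],0.02],
    [[0,0,0],[0,0,0],0.02],
  ],
)

```text
time_s: 4.88
tcp_pos: [0.5332, -0.3324, 0.0984]
ee_rot: [[-0.973, 0.0, -0.229], [0.229, -0.0, -0.973], [-0.0, -1.0, 0.0]]
wrist_force: [0.7, -0.1, -1.0]
gripper_width: 0.231
```

```bash
python3 near.py w4 | grep -v "^\["; python3 - <<'E'
import cv2
from station import *
a=cv2.imread("pics/w4.png")[160:300,180:370]
b=capture("scene")[200:300,90:225,::-1]
f=lambda a:cv2.resize(cv2.convertScaleAbs(a,alpha=1.5),(380,280),interpolation=2)
cv2.imwrite("pics/w4c.png",cv2.hconcat([f(a),f(b)]))
E
```

```text
4.925 [ 0.53312881 -0.33242651  0.09842993] [[-0.9734, -0.0001, -0.2293], [0.2293, -0.0, -0.9734], [0.0001, -1.0, 0.0]] [ 1.32548154  0.23756896 -0.37150752] 0.23471484049495145
needed in tool [-0.00160763 -0.01957021 -0.00133048]
ball predicted [271.19149603 255.0693888 ]
```

View pics/w4c.png

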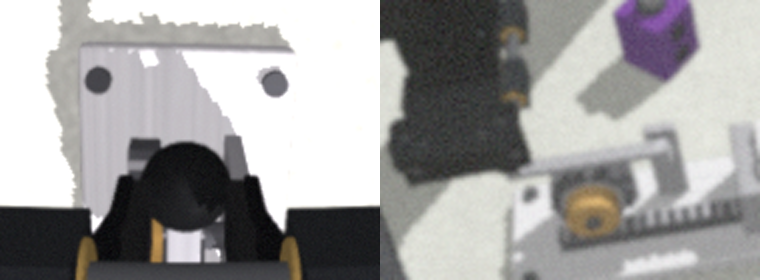

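The left panel shows the ball at (185,185) between the fingertips, with contact at its sides. The reading of 20 mm is narrower than the 28 mm ball, so I'll lift along the pivot arc and watch the force for slip.

Request:
jog_arm(
  series=[
    [[0,-0.006,-0.001],[3.3,0,0],0.02],
    [[0,-0.006,-0.001],[3.3,0,0],0.02],
    [[0,-0.006,-0.001],[3.3,0,0],0.02],
    [[0,-0.006,-0.001],[3.3,0,0],0.02],
    [[0,0,0],[0,0,0],0.02],
    [[0,0,0],[0,0,0],0.02],
  ],
)

```text
time_s: 5.72
tcp_pos: [0.5345, -0.3266, 0.1219]
ee_rot: [[-0.973, -0.052, -0.224], [0.23, -0.221, -0.948], [-0.0, -0.974, 0.227]]
wrist_force: [0.1, -0.6, 0.2]
gripper_width: 0.231
```

```bash
python3 near.py w5 | grep -v "^\["; python3 - <<'E'
import cv2
from station import *
a=cv2.imread("pics/w5.png")[160:300,180:370]
b=capture("scene")[200:305,90:270,::-1];t=capture("top")[150:240,290:460,::-1]
f=lambda a,w:cv2.resize(cv2.convertScaleAbs(a,alpha=1.4),(w,280),interpolation=2)
cv2.imwrite("pics/w5c.png",cv2.vconcat([cv2.hconcat([f(a,320),f(b,480)]),f(t,800)]))
E
```

```text
5.775 [ 0.53450964 -0.32684741  0.12188853] [[-0.9732, -0.0522, -0.224], [0.23, -0.2214, -0.9477], [-0.0002, -0.9738, 0.2275]] [-0.38693042  0.21358184 -0.59669469] 0.22847881411589177
needed in tool [-0.00154672  0.0047912   0.00341463]
ball predicted [271.40165105 233.68292127]
```

View pics/w5c.png

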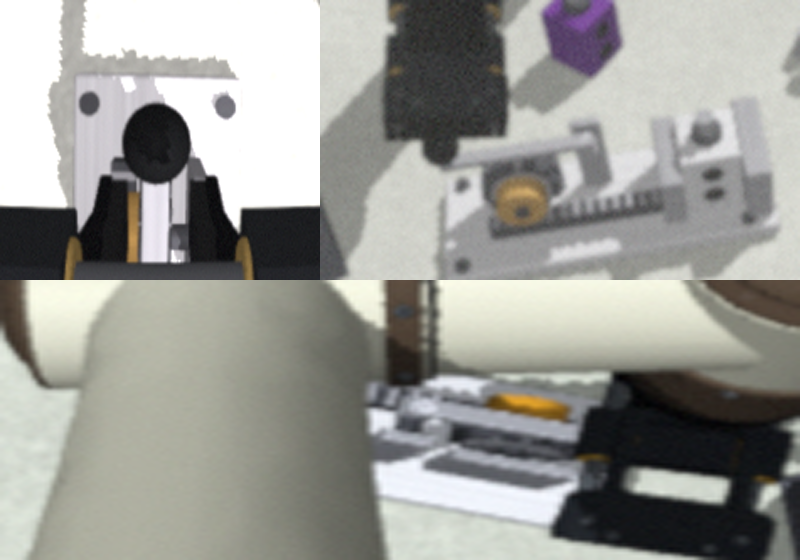

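The lift slipped. The pawl is still down: the ball is at (157,143) in the wrist panel and (440,150) in the scene panel, and the block and jaw are unmoved. The fingers reached exactly the commanded 20 mm, so they never gripped the ball. I'll overlay the projected tool geometry to see where the pads were relative to it.

```bash
cat > ov.py <<'E'
from station import *
from h import *
def wp(i,X):
    c=cv2.Rodrigues(i["rvec"])[0]@X+i["tvec"];a=np.arctan2(np.hypot(c[0],c[1]),c[2])
    return c[:2]/np.hypot(c[0],c[1])*a*[i["fx"],i["fy"]]+[i["cx"],i["cy"]]
E
python3 - <<'E'
from ov import *
s=sense();i=camera_info("wrist");p,R=s["tcp_pos"],s["ee_rot"]
Rc=cv2.Rodrigues(i["rvec"])[0];print("cam pos in tool",R.T@(-Rc.T@i["tvec"]-p),"axes in tool\n",(R.T@Rc.T).round(3),s["gripper_width"])
out=[]
for n in("w4","w5"):
    im=cv2.convertScaleAbs(cv2.imread(f"pics/{n}.png"),alpha=2.2)[190:300,205:340];im=cv2.resize(im,None,fx=2.9,fy=4*.725,interpolation=2)
    for y,col in((0,(0,0,255)),(-.019,(0,200,0)),(-.038,(255,0,0))):
        for x in(-.01,0,.01):
            for z in(-.0095,0,.0095):
                q=wp(i,p+R@[x,y,z]);u=(np.array(q)-[205,190])*2.9
                cv2.circle(im,tuple(int(v) for v in u),2,col,-1)
                if x==0 and z==0:print(y,q)
    out.append(im)
cv2.imwrite("pics/ov.png",cv2.hconcat(out)); print(out[0].shape)
E
```

```text
cam pos in tool [-9.84094463e-05 -2.01088762e-01  8.20544676e-02] axes in tool
 [[ 1.    -0.001  0.001]
 [-0.001 -0.293  0.956]
 [-0.    -0.956 -0.293]] 0.23166705521384862
0 [273.74856278 241.36990958]
-0.019 [273.76829833 253.06032697]
-0.038 [273.7918652 266.9687114]
0 [273.74856278 241.36990958]
-0.019 [273.76829833 253.06032697]
-0.038 [273.7918652 266.9687114]
(319, 392, 3)
```

View pics/ov.png

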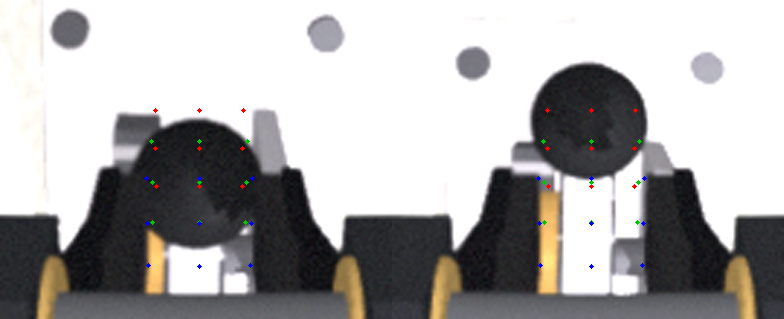

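```bash
python3 - <<'E'
from ov import *
s=sense();p,R=s["tcp_pos"],s["ee_rot"]
out=[]
for n,(x0,y0) in(("scene",(75,150)),("top",(380,140))):
    i=camera_info(n);im=capture(n)[y0:y0+150,x0:x0+100,::-1]
    im=cv2.resize(cv2.convertScaleAbs(im,alpha=2),None,fx=4,fy=4,interpolation=2)
    for y,col in((0,(0,0,255)),(-.019,(0,255,0)),(-.038,(255,0,0)),(-.07,(255,255,0))):
        for x in(-.01,.01):
            q=proj(i,p+R@[x,y,0])[0];cv2.circle(im,tuple(int(v) for v in (q-[x0,y0])*4),3,col,-1)
    q=proj(i,[.535,-.3315,.118])[0];cv2.circle(im,tuple(int(v) for v in (q-[x0,y0])*4),4,(255,0,255),1)
    out.append(im)
cv2.imwrite("pics/ov2.png",cv2.hconcat(out));print(s["tcp_pos"])
E
```

```text
[ 0.53444008 -0.32705269  0.12188662]
```

View pics/ov2.png

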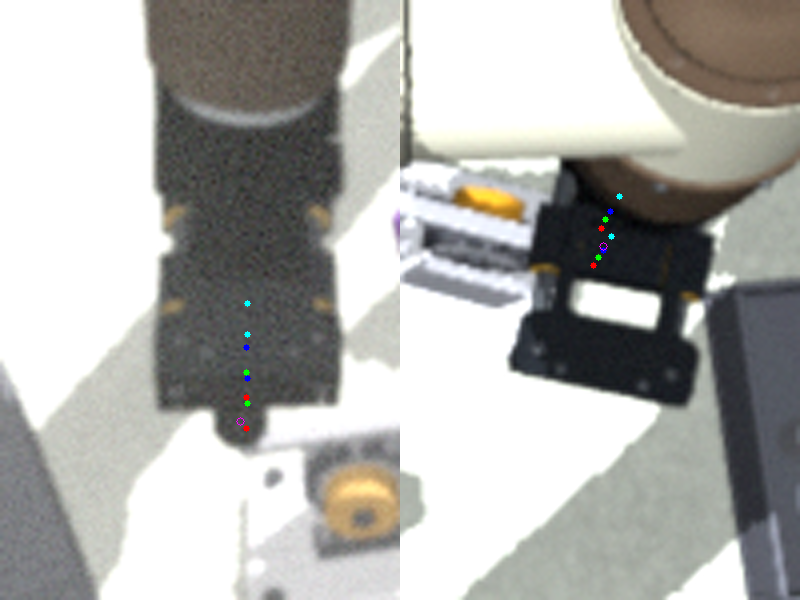

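The two views agree. In the wrist overlay the finger ends (row 170) solve to tool y ≈ -0.032 and z ≈ +0.009. In the scene view the plate ends (row 408) about 32 mm short of the projected TCP (row 428). The fingers therefore closed just over the top of the ball, and I need to go roughly 25 mm lower. I'll go back to level with the fingers open, then descend in small steps while watching the force.

Request:
jog_arm(
  series=[
    [[0,0,0],[0,0,0],0.06],
    [[0,0,0],[0,0,0],0.06],
    [[0,0.006,0],[-3.3,0,0],0.06],
    [[0,0.006,0.001],[-3.3,0,0],0.06],
    [[0,0.006,0],[-3.3,0,0],0.06],
    [[0,0.006,0.001],[-3.3,0,0],0.06],
    [[-0.001,0,0],[0,0,0],0.06],
    [[0,0,0],[0,0,0],0.06],
  ],
)

```text
time_s: 6.98
tcp_pos: [0.5342, -0.332, 0.0985]
ee_rot: [[-0.973, -0.0, -0.229], [0.229, -0.001, -0.973], [0.0, -1.0, 0.001]]
wrist_force: [-0.8, 1.0, -0.0]
gripper_width: 0.688
```

Request:
jog_arm(
  series=[
    [[0,0.005,0],[0,0,0],0.06],
    [[0,0.005,0],[0,0,0],0.06],
    [[0,0,0],[0,0,0],0.06],
  ],
)

```text
time_s: 7.35
tcp_pos: [0.5338, -0.3316, 0.0878]
ee_rot: [[-0.973, -0.001, -0.229], [0.229, 0.0, -0.973], [0.002, -1.0, -0.0]]
wrist_force: [0.6, -0.6, -0.4]
gripper_width: 0.689
```

```bash
python3 near.py w6 | grep -v "^\["; python3 - <<'E'
from ov import *
a=cv2.imread("pics/w6.png")[190:310,174:374]
b=capture("scene")[190:310,80:200,::-1]
f=lambda a,w,k:cv2.resize(cv2.convertScaleAbs(a,alpha=k),(w,320),interpolation=2)
cv2.imwrite("pics/w6c.png",cv2.hconcat([f(a,533,1.3),f(b,266,2)]))
E
```

```text
7.4 [ 0.53408711 -0.33177478  0.08813978] [[-0.9735, -0.0008, -0.2289], [0.2289, 0.0001, -0.9735], [0.0008, -1.0, 0.0001]] [-0.72922968  0.2344297   0.67098474] 0.6877990497728184
needed in tool [-0.00080243 -0.02986089 -0.00047449]
ball predicted [271.97011268 261.07560406]
```

View pics/w6c.png

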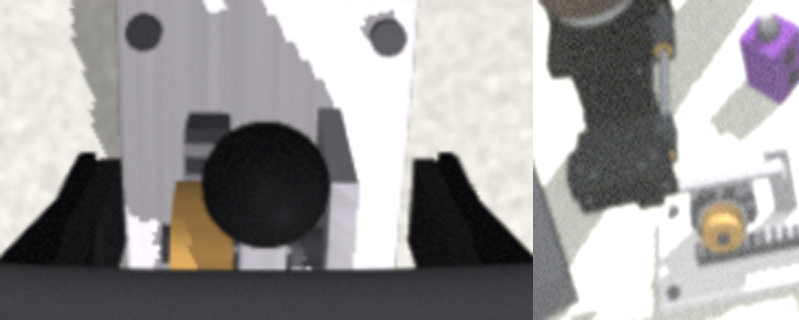

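The ball is at (266,184) in the left panel, centred between the fingertips at (125,155) and (413,160). No contact forces so far. Going down another 16 mm in two checked steps, then closing.

Request:
jog_arm(
  series=[
    [[0,0.004,0],[0,0,0],0.06],
    [[0,0.004,0],[0,0,0],0.06],
    [[0,0,0],[0,0,0],0.06],
  ],
)

```text
time_s: 7.82
tcp_pos: [0.5339, -0.3319, 0.0799]
ee_rot: [[-0.973, -0.001, -0.229], [0.229, 0.0, -0.973], [0.001, -1.0, -0.0]]
wrist_force: [0.9, 0.1, 0.0]
gripper_width: 0.688
```

Request:
jog_arm(
  series=[
    [[0,0.004,0],[0,0,0],0.06],
    [[0,0.004,0],[0,0,0],0.06],
    [[0,0,0],[0,0,0],0.06],
  ],
)

```text
time_s: 8.2
tcp_pos: [0.5339, -0.3319, 0.0719]
ee_rot: [[-0.973, -0.001, -0.229], [0.229, 0.0, -0.973], [0.001, -1.0, -0.0]]
wrist_force: [-0.5, -1.0, -0.4]
gripper_width: 0.692
```

Request:
jog_arm(
  series=[
    [[0,0,0],[0,0,0],0.035],
    [[0,0,0],[0,0,0],0.015],
    [[0,0,0],[0,0,0],0.015],
    [[0,0,0],[0,0,0],0.015],
    [[0,0,0],[0,0,0],0.015],
    [[0,0,0],[0,0,0],0.015],
  ],
)

```text
time_s: 8.95
tcp_pos: [0.5342, -0.3321, 0.0726]
ee_rot: [[-0.973, -0.0, -0.229], [0.229, -0.0, -0.973], [0.0, -1.0, 0.0]]
wrist_force: [-0.6, 0.1, 1.1]
gripper_width: 0.305
```

26.5 mm at a commanded 15 mm, so the ball is now gripped. Lifting along the pivot arc.

Request:
jog_arm(
  series=[
    [[0,-0.006,0.0007],[3.3,0,0],0.015],
    [[0,-0.006,0.0007],[3.3,0,0],0.015],
    [[0,-0.006,0.0007],[3.3,0,0],0.015],
    [[0,-0.006,0.0007],[3.3,0,0],0.015],
    [[0,0,0],[0,0,0],0.015],
  ],
)

```text
time_s: 9.57
tcp_pos: [0.5341, -0.3331, 0.0967]
ee_rot: [[-0.974, -0.052, -0.221], [0.227, -0.223, -0.948], [0.0, -0.973, 0.23]]
wrist_force: [0.4, -5.7, -2.4]
gripper_width: 0.3
```

Request:
jog_arm(
  series=[
    [[0,0,0],[0,0,0],0.015],
    [[0,0,0],[0,0,0],0.015],
    [[0,0,0],[0,0,0],0.015],
    [[0,0,0],[0,0,0],0.015],
    [[0,0,0],[0,0,0],0.015],
    [[0,0,0],[0,0,0],0.015],
    [[0,0,0],[0,0,0],0.015],
    [[0,0,0],[0,0,0],0.015],
    [[0,0,0],[0,0,0],0.015],
    [[0,0,0],[0,0,0],0.015],
  ],
)

```text
time_s: 10.82
tcp_pos: [0.5341, -0.3331, 0.0967]
ee_rot: [[-0.973, -0.052, -0.223], [0.229, -0.222, -0.948], [-0.0, -0.974, 0.228]]
wrist_force: [0.7, -5.3, -2.0]
gripper_width: 0.302
```

```bash
python3 near.py w7 | grep -v "^\["; python3 - <<'E'
from ov import *
a=cv2.imread("pics/w7.png")[170:310,174:374]
b=capture("scene")[215:310,80:270,::-1]
f=lambda a,w,k:cv2.resize(cv2.convertScaleAbs(a,alpha=k),(w,280),interpolation=2)
cv2.imwrite("pics/w7c.png",cv2.hconcat([f(a,300,1.3),f(b,500,1.4)]))
E
```

```text
10.875 [ 0.53411136 -0.33306591  0.09667358] [[-0.9733, -0.0522, -0.2234], [0.2294, -0.2224, -0.9476], [-0.0002, -0.9736, 0.2285]] [ 0.91532792 -4.52248112 -1.87593041] 0.30908871091952667
needed in tool [-0.00050952 -0.02115713  0.00318971]
ball predicted [272.91453889 249.7189194 ]
```

View pics/w7c.png

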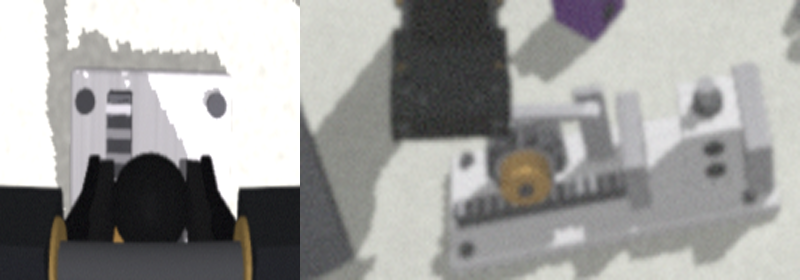

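The jaw has run back: in the right panel it now stands next to the post at (630,150), with a clear gap to the upright block. The ball is held at (150,200) in the left panel. I'll hold a little longer, then lower along the arc.

Request:
jog_arm(
  series=[
    [[0,0,0],[0,0,0],0.015],
    [[0,0,0],[0,0,0],0.015],
    [[0,0,0],[0,0,0],0.015],
    [[0,0,0],[0,0,0],0.015],
    [[0,0,0],[0,0,0],0.015],
    [[0,0,0],[0,0,0],0.015],
    [[0,0,0],[0,0,0],0.015],
    [[0,0,0],[0,0,0],0.015],
  ],
)

```text
time_s: 11.92
tcp_pos: [0.5341, -0.3331, 0.0967]
ee_rot: [[-0.973, -0.052, -0.223], [0.229, -0.222, -0.948], [-0.0, -0.974, 0.228]]
wrist_force: [0.6, -4.8, -3.0]
gripper_width: 0.303
```

Request:
jog_arm(
  series=[
    [[0,0.006,-0.001],[-3.3,0,0],0.015],
    [[0,0.006,-0.001],[-3.3,0,0],0.015],
    [[0,0.006,-0.001],[-3.3,0,0],0.015],
    [[0,0.005,-0.001],[-3.3,0,0],0.015],
    [[0,0,0],[0,0,0],0.015],
    [[0,0,0],[0,0,0],0.015],
  ],
)

```text
time_s: 12.68
tcp_pos: [0.5342, -0.332, 0.0731]
ee_rot: [[-0.973, -0.001, -0.229], [0.229, -0.001, -0.973], [0.0, -1.0, 0.001]]
wrist_force: [0.4, -1.3, -3.4]
gripper_width: 0.301
```

Down, with about 3.4 N of spring still on the tool. Now I'll open and retreat straight up.

Request:
jog_arm(
  series=[
    [[0,0,0],[0,0,0],0.045],
    [[0,0,0],[0,0,0],0.06],
    [[0,0,0],[0,0,0],0.06],
    [[0,0,0],[0,0,0],0.06],
    [[0,-0.01,0],[0,0,0],0.06],
    [[0,-0.02,0],[0,0,0],0.06],
    [[0,-0.03,0],[0,0,0],0.06],
    [[0,-0.03,0],[0,0,0],0.06],
    [[0,-0.03,0.02],[0,0,0],0.06],
    [[0,0,0.05],[0,0,0],0.06],
  ],
)

```text
time_s: 13.92
tcp_pos: [0.5205, -0.4009, 0.1984]
ee_rot: [[-0.974, 0.007, -0.225], [0.225, -0.004, -0.974], [-0.008, -1.0, 0.003]]
wrist_force: [0.3, -0.4, 0.2]
gripper_width: 0.69
```

Request:
jog_arm(
  series=[
    [[0,-0.03,0.05],[0,0,0],0.06],
    [[0,0,0.05],[0,0,0],0.06],
    [[0,0,0.04],[0,0,0],0.06],
    [[0,0,0],[0,0,0],0.06],
    [[0,0,0],[0,0,0],0.06],
  ],
)

```text
time_s: 14.55
tcp_pos: [0.486, -0.5364, 0.2236]
ee_rot: [[-0.973, 0.0, -0.229], [0.229, 0.0, -0.973], [-0.0, -1.0, -0.0]]
wrist_force: [-0.1, 0.7, 0.0]
gripper_width: 0.695
```

```bash
python3 - <<'E'
from ov import *
print(sense()["tcp_pos"],sense()["wrist_force"])
t,s=camera_info("top"),camera_info("scene");a,b=capture("top")[:,:,::-1].copy(),capture("scene")[:,:,::-1].copy()
cv2.imwrite("pics/top9.png",a);cv2.imwrite("pics/scene9.png",b)
T=blob(a,(431,202),12,45);S=blob(b,(135,255),12,75);print(T,S)
if T and S:
    k=lambda L:max(L,key=lambda q:q[1][4])[0]
    print("ball",tri(t,k(T),s,k(S)))
a0,b0=cv2.imread("pics/top0.png"),cv2.imread("pics/scene0.png")
def shift(u,v,x,y,r):  # template shift of a patch
    m=cv2.matchTemplate(v[y-r-8:y+r+8,x-r-8:x+r+8],u[y-r:y+r,x-r:x+r],5);_,c,_,l=cv2.minMaxLoc(m);return np.array(l)-8,round(c,3)
for n,args in dict(block=(b0,b,238,262,14),stem=(b0,b,235,248,8),can_jaw=(b0,b,362,190,10),can=(b0,b,380,184,12)).items():print(n,*shift(*args))
f=lambda im,y,x:cv2.resize(im[y:y+70,x:x+140],(400,200),interpolation=2)
cv2.imwrite("pics/fin.png",cv2.vconcat([cv2.hconcat([f(b0,238,125),f(b,238,125)]),cv2.hconcat([f(b0,155,280),f(b,155,280)])]))
E
```

```text
[ 0.48597832 -0.53639154  0.22360623] [-0.09104627  0.67853262  0.02989936]
[(array([430.35433071, 201.68503937]), array([  5,   6,  13,  12, 127], dtype=int32))] [(array([134.73282443, 255.29770992]), array([  6,   6,  13,  14, 131], dtype=int32))]
ball [ 0.53483044 -0.33142189  0.11759571]
block [0 0] 0.978
stem [0 0] 0.997
can_jaw [0 0] 0.993
can [0 0] 0.992
```

View pics/fin.png

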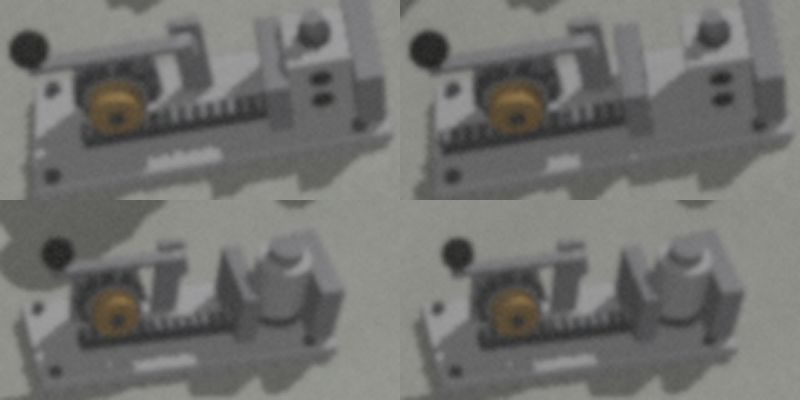

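The final comparison shows the block clamp's jaw moved from about x=257 to 217 in the crop (14 px, roughly 32 mm). The ball is down, the block is standing unmoved, and the can clamp is unchanged. Handing in.

```bash
python3 -c "
from station import *
print(finish_job())"
```

```text
the job is handed in; nothing more can be done
None
```

The valve block's clamp is released and the job is handed in at about 15 s of the 32 s allowed. I lifted the pawl's ball knob about 23 mm and held it up for more than 2 s while the jaw ran back. Then I lowered it onto the wheel, let go and backed the arm clear.

**First grasp failed:** the fingers closed over the top of the ball and the first lift came up empty. Both the wrist and scene views put the visible finger ends about 30 mm short of the stated TCP. I went about 26 mm lower, and the second grip read 26.5 mm on the 28 mm ball and held.

**Last checks:**
- **Pawl:** the ball was back at (0.535, -0.331, 0.118), the same height as at the start.
- **Jaw:** it was about 32 mm back by pixel estimate, good to a few mm. I had no direct joint reading, so being past the 28 mm mark rests on that estimate and on the jaw standing by the pivot post.
- **Valve block:** it had moved 0 px in the scene view and was upright.
- **Can clamp:** the can and its jaw had also moved 0 px.
- **Robot:** the wrist force was near zero, with the gripper about 0.2 m away from the clamp.

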